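Close the split mould and throw its draw latch

TASK

Close the aluminium split mould: slide the loose half along its rails and press it home on the rubber seal of the fixed half with 12 to 20 N for a moment, then hook the latch's steel claw over the keeper on the loose half, and swing the red lever down over centre until it lies fully closed with the mould drawn tight. Never push the latch with 30 N or more, and leave the reel, the battery cell and the tin where they are.

Things in the scene. Friction and masses are not known exactly. Their poses are not given: they have to be found in the camera images.
- mould_base: Fixed half of an aluminium split mould, screwed down. Origin on the bench under the middle of the parting plane; x points from the fixed to the loose half, y along the parting plane, z up. Block 112 (x -112 to 0) by 100 by 46 mm high, with 12 mm thick flanges at the parting plane up to 65 mm high either side of a 48 mm wide central notch. A draw latch stands on top, on y = 0.
- rails (a point): Mid point between the tops of the two dark guide rails of the fixed half; they run at y = +-57 mm of mould_base (10 mm wide, 14 mm high) from x = -112 to +130 mm; the loose half slides between them.
- seal (a point): Middle of the parting plane of the fixed half, 34 mm up. Two black rubber seal strips at y = +-36 mm stand 3 to 8 mm proud of this plane towards the loose half; how far differs each time and is not measured: it must be felt. The strips give by about 1 mm per 60 N.
- mould_half: Loose aluminium half, 0.5 to 0.85 kg, on the bench between the rails (2 mm play each side). Origin on its underside, middle of its parting face; x away from the fixed half. Block 80 (x 0 to 80) by 100 by 46 mm high; like flanges. Home when its face bears on the seal (origin 3 to 8 mm in x from mould_base's): push with 12 to 20 N for 0.3 s; 2 to 6 N of it is sliding friction.
- push_face (a point): Middle of the outer end face of the loose half, 25 mm above the bench: push here towards the fixed half.
- keeper (a point): Outer top edge of the steel keeper on the loose half, 24 mm from its parting face, 68 mm up. The keeper is a 16 mm wide upright; its catching face looks away from the fixed half and its nose overhangs that face by 2 mm. Behind it lies a steel ledge 53 mm up, on which the claw's bar comes to rest.
- lever_hinge (a point): Axis of the latch lever, along mould_base y: at x = -40 mm, 57 mm up.
- lever_end (a point): Tip of the red lever, 62 mm from its hinge. The red grip (18 mm wide, 10 mm thick) covers 24 to 62 mm from the hinge.
- lever (a joint): Lever angle, rad: 0 closed on its stop, level, pointing away from the loose half (mould_base -x); 2.1 open, leaning 30 degrees past upright towards the loose half. Stays where left (friction). With the claw hooked the load comes on between 1.5 and 0.7 rad, a few newtons at the grip, and vanishes at dead centre, about 0.3; below that the latch pulls itself shut.
- claw (a joint): Angle, rad, of the U-shaped steel claw relative to the lever, about its pin 13 mm from the lever hinge, 0.3 rad under the lever's line. Claw minus lever is the claw's slope above level, seen from mould_base +x: 0 level over the keeper, 1.57 upright, more when folded back. Largest value 3.85. It swings freely and falls by its weight.
- claw_bar (a point): Middle of the claw's cross bar (30 mm long, 7 mm thick, along mould_base y), 79.5 mm from the pin; the side arms straddle lever and keeper. Hooked: the bar lies behind the keeper below its nose. With the lever as found and the loose half home it swings down past the nose with 2 to 9 mm to spare; else it lands on the keeper.
- tin: Round grey tin, 60 mm across, 28 mm high: a bystander.
- cell: Blue and orange battery cell lying down, 51 x 15 mm: a bystander.
- reel: White label reel lying flat, 84 mm across, 22 mm high: a bystander.
Not all that is in view belongs to the job. Of the things shaped like the mould_half, the aluminium one is meant.

How it is judged:
By the outcome, as a careful person would: the job done as asked, in the order asked, and still so for the second after the job is handed in, with the robot touching nothing.
It also fails if it takes over 72 s, if anything falls off the work surface, if the arm or the gripper's body presses on something with over 40 N, if the wrist force passes 120 N, or if a joint passes its speed limit or range.

ROBOT

A 6-joint arm with a two-finger parallel gripper is mounted at the origin on a cart in front of the work surface, level with it; the furniture and walls round the work are solid. World frame = base frame: x ahead of the robot, y to its left, z up, the work surface at z = 0. Lengths are in m, angles in degrees, forces in N, time in s.
With the tool pointing down it reaches from about 0.275 to 0.875 m from the base axis. Payload 12.5 kg.
Tool frame: the origin (TCP) lies between the finger pads; the fingertips stand env.tip_extent ahead of it and the grasp point (between the pads) lies 3 mm ahead of it (env.tip_extent is the distance from the TCP to the fingertips, in m); z points along the fingers, y is the line along which they close (so a half turn about z gives the same grasp; the last joint's range is limited). The gripper opens to 85 mm and grips with 20 to 120 N. Pads are 22 mm wide; open, the fingers measure 114 mm over their backs; the gripper's body (76 mm by 85 mm) begins 54 mm behind the grasp point. The pads swing forward as they close: fully open they stand 13 mm farther back than shut.
Start: joints at [-75.035, 20.094, 94.641, -0, 65.266, -4.847], TCP at [0.186, -0.517, 0.253] pointing down, gripper open.
Joint ranges: [-157.81, 157.81], [-45, 120.19], [0.68, 151.7], [-89.99, 269.99], [4.06, 180], [-164.3, 164.3]. Speed limits (degrees/s): [127.2, 127.2, 159.86, 180, 180, 180].

INTERFACE

Orientations are given as a 3x3 rotation matrix whose columns are the frame's x, y, z axes.
In Python, from workcell import sensors, imaging, workorder, env gives the robot as it stands.
- The arm moves only by the tool jog_arm, never from a script. Its argument "commands" is one flat list of numbers, 5 for each row, row after row: the shift along the tool's x, y, z scaled (see below), then the turn about the tool's z scaled (see below), then the opening, from 0 (shut) to 1 (fully open). In form: [x, y, z, twist, jaw, x, y, z, twist, jaw, ...]. A call has 1 to 5 rows; each row shifts and turns the commanded pose from where the row before left it, along the tool's axes as they then stand; what a row does not reach is not made up. The controller multiplies each number of a shift by 0.03 m and each number of a turn by 0.12 rad. A row lasts 1/12 s, in which the tool goes at most 41.7 mm and 7.16 degrees, less where a joint would pass 70% of its speed; a pose out of reach is approached as far as the arm can. A call with a number of a shift or a turn outside -1 to 1 is refused whole. A call with a gripper value outside its range is refused whole. The fingers move at their own pace and stop on an object; "grip_force" is the grip in N (left out, the last holds). Time passes only in rows, so rows that do not move let the fingers close. It gives the time, the measured TCP pose, the force, the opening and the grip force at its end, in the units of the state.
- sensors.get_obs(): the state, without advancing time (a new reading comes with each control period).
- imaging.grab_frame(name): name is "scene" or "side" or "wrist"; returns the picture (480x640x3 uint8, red, green, blue); there is no depth.
- imaging.camera_info(name): a dict with "fx", "fy", "cx", "cy" (pixels), "extrinsics" (4x4, takes a point from camera to world coordinates); the wrist camera has in their place "mount" (4x4, takes a point from camera to tool coordinates, whose origin is the TCP and whose axes are the flange's). Camera axes: x right, y down, z forward; pixel columns grow to the right and rows downward; lengths in m; the calibration is good to about 2 mm. A picture is of the moment at which its call begins: read the wrist's pose just before it. camera_info takes no time and is no camera call.
- workorder.job_done(): hands the job in; it is judged then, once.
The state is a dict: "t": time; "joint_positions": joint angles; "joint_vel": joint speeds; "tau": joint torques, N m; "tcp_pos": TCP position; "orientation": TCP orientation; "contact_force": force on the tool from outside, world axes, zero at the start; "wrist_torque": the same for the moment, N m; "width": finger opening in m; "finger_force": force on a finger pad.
Only numpy, scipy, OpenCV 4.12 (cv2) and the standard library are available. Lean on these libraries where they do the work, as an engineer would, in place of code of your own. Each camera call takes 0.05 s, during which the arm holds its last target. There are 200 camera calls.

## Working session

There is one attempt and no reset: what is moved stays moved. The work goes in short steps, Python scripts to look and compute and a tool call to move; the robot and the scene stay as the last step left them, time stands still between calls to the robot, and variables do not carry over. Pictures are saved under pics/ and viewed, at most 10 in all, crops included, and the job is handed in when it is done.

Besides the shell and the picture viewer there is one more tool, called after "Call:" as name(argument=value, ...) on one line, values as JSON. jog_arm: Moves the arm, as the interface text tells. Shifts and turns lie within -1 to 1; 1 stands for 0.03 m of shift or 0.12 rad of turn. Its arguments: {"type":"object","properties":{"commands":{"type":"array","items":{"type":"number"}},"grip_force":{"type":"number"}},"required":["commands"]}

```bash
mkdir -p pics; python3 - <<'E'
from workcell import sensors, imaging, workorder, env
import cv2,numpy as np
o=sensors.get_obs();print(o['t'],o['tcp_pos'],np.round(o['orientation'],3).tolist(),o['contact_force'],o['width'],env.tip_extent)
for n in['scene','side']:
    im=imaging.grab_frame(n);cv2.imwrite(f'pics/{n}0.png',im[:,:,::-1])
    c=imaging.camera_info(n);print(n,c['fx'],c['fy'],c['cx'],c['cy'],np.round(c['extrinsics'],4).tolist())
c=imaging.camera_info('wrist');print(c)
E
```

```text
0.0 [ 0.18634712 -0.51713797  0.25274904] [[0.941, 0.339, -0.0], [0.339, -0.941, 0.001], [0.0, -0.001, -1.0]] [-0.09869982  0.83285403 -0.33288005] 0.08534990636139445 0.022
scene 464.62655619253667 464.62655619253667 326.91141528740116 231.76880809399 [[-0.8047, -0.4167, 0.4229, 0.1392], [-0.5935, 0.5449, -0.5923, 0.5816], [0.0164, -0.7276, -0.6858, 0.6538], [0.0, 0.0, 0.0, 1.0]]
side 563.1066579917526 563.1066579917526 327.4462345643196 240.4658830306366 [[-0.9999, -0.0113, 0.0101, 0.4843], [-0.0146, 0.5273, -0.8496, 0.7829], [0.0042, -0.8496, -0.5274, 0.5522], [0.0, 0.0, 0.0, 1.0]]
{'fx': 419.45326970632243, 'fy': 419.45326970632243, 'cx': 325.6381926034743, 'cy': 239.67607166835282, 'mount': array([[-3.02478258e-04, -9.63150555e-01, -2.68962670e-01,
         6.72669183e-02],
       [ 9.99999738e-01, -4.68193230e-04,  5.51981395e-04,
         1.00731991e-03],
       [-6.57567688e-04, -2.68962433e-01,  9.63150444e-01,
        -1.20251022e-01],
       [ 0.00000000e+00,  0.00000000e+00,  0.00000000e+00,
         1.00000000e+00]])}
```

View pics/scene0.png

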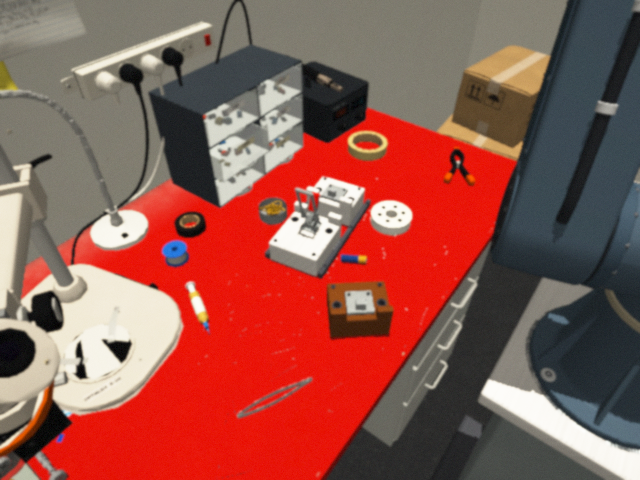

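View pics/side0.png

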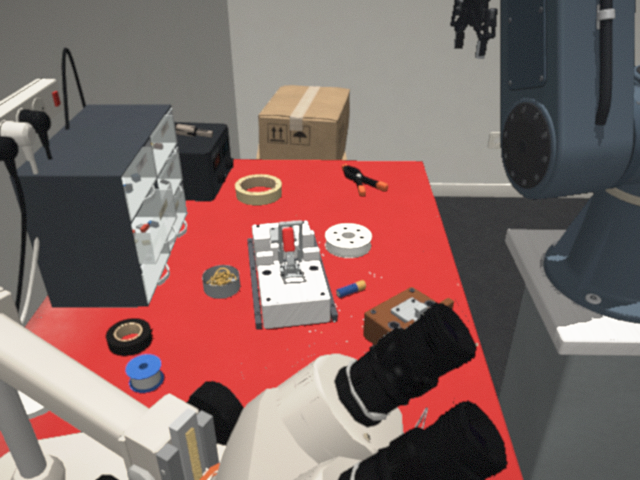

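The scene view shows the aluminium mould at about (320,225), with the fixed half and latch at (305,245) and the loose half at (338,198). A brown look-alike half sits at (360,310). Candidates for mould_half: aluminium block with keeper (338,198) and brown block (360,310). I choose the aluminium one and will check it in a crop of both views.

```bash
python3 - <<'E'
import cv2,numpy as np
a=cv2.imread('pics/scene0.png')[165:285,250:430];b=cv2.imread('pics/side0.png')[205:335,230:390]
a=cv2.resize(a,(780,520)[:2] if 0 else (400*1,267),interpolation=2)
a=cv2.imread('pics/scene0.png')[170:280,255:385];a=cv2.resize(a,None,fx=3.05,fy=5*0.61,interpolation=2)
b=cv2.imread('pics/side0.png')[210:335,240:345];b=cv2.resize(b,None,fx=3.8,fy=3.8,interpolation=2)
h=max(a.shape[0],b.shape[0]);o=np.zeros((h,a.shape[1]+b.shape[1],3),np.uint8);o[:a.shape[0],:a.shape[1]]=a;o[:b.shape[0],a.shape[1]:]=b
print(o.shape,a.shape);cv2.imwrite('pics/crop0.png',o)
E
```

```text
(475, 795, 3) (336, 396, 3)
```

View pics/crop0.png

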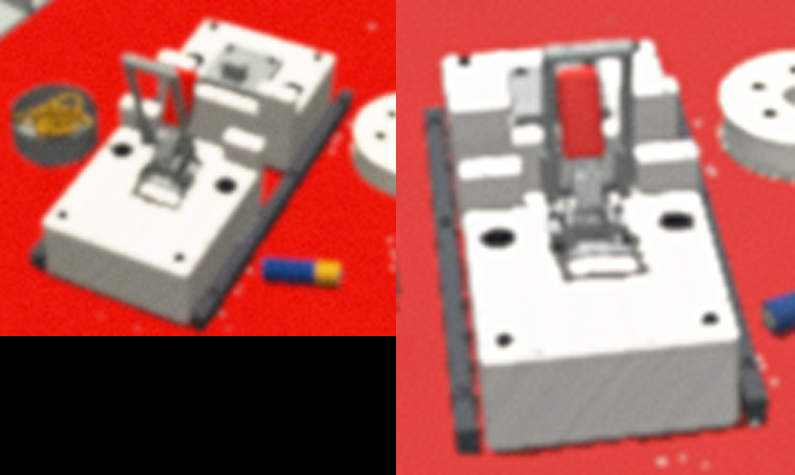

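The aluminium half with the steel keeper behind the fixed half is the right one. The claw stands upright over the red lever, with its bar at about side px (295,222). Now the pose from the top corners.

```bash
cat >h.py <<'E'
from workcell import sensors, imaging, workorder, env
import cv2,numpy as np
def cam(n,o=None):
    c=imaging.camera_info(n)
    if n=='wrist':
        o=o or sensors.get_obs();T=np.eye(4);T[:3,:3]=o['orientation'];T[:3,3]=o['tcp_pos'];return c,T@c['mount']
    return c,np.array(c['extrinsics'])
def ray(n,p,z,o=None):
    c,E=cam(n,o);d=E[:3,:3]@[(p[0]-c['cx'])/c['fx'],(p[1]-c['cy'])/c['fy'],1];return E[:3,3]+d*(z-E[2,3])/d[2]
def proj(n,P,o=None):
    c,E=cam(n,o);q=E[:3,:3].T@(np.array(P)-E[:3,3]);return np.array([c['cx']+c['fx']*q[0]/q[2],c['cy']+c['fy']*q[1]/q[2]])
E
python3 - <<'E'
from h import *
for n,p,l in [('side',(262.6,305.3),'F-112 L'),('side',(330,299.5),'F-112 R'),('scene',(268.8,243.9),'F-112 L'),('scene',(316.4,266.5),'F -112 R'),('scene',(340.4,229),'F 0 R'),
 ('scene',(322.3,176.6),'half 80 L'),('scene',(365,188.7),'half 80 R'),('side',(256.5,225.5),'half80L'),('side',(312,220.5),'half80R'),]:
    print(n,l,np.round(ray(n,p,.046),4))
E
```

```text
side F-112 L [0.5846 0.146  0.046 ]
side F-112 R [0.4879 0.1306 0.046 ]
scene F-112 L [0.5801 0.1483 0.046 ]
scene F -112 R [0.4757 0.1399 0.046 ]
scene F 0 R [0.498  0.0346 0.046 ]
scene half 80 L [ 0.6262 -0.0785  0.046 ]
scene half 80 R [ 0.5289 -0.0996  0.046 ]
side half80L [ 0.6209 -0.0803  0.046 ]
side half80R [ 0.5229 -0.1004  0.046 ]
```

The base origin is near (0.553, 0.031) and mould x points at about -80°. The push face is near (0.575, -0.089). I'll move above it, aligned with the mould (tool x = mould y, tool y = mould x).

Call:
jog_arm(commands=[0.97,-0.65,0,0.7,0,0.97,-0.65,0,0.7,0,0.97,-0.65,0,0,0,0.97,-0.65,0,0,0,0.97,-0.65,0,0,0], grip_force=40)

```text
t: 0.52
tcp_pos: [0.3066, -0.3884, 0.2531]
orientation: [[0.984, 0.176, -0.0], [0.176, -0.984, 0.0], [-0.0, -0.0, -1.0]]
contact_force: [1.2, -1.4, -0.9]
width: 0.0256
finger_force: 0.0
```

Call:
jog_arm(commands=[0.97,-0.65,0,0,0,0.97,-0.65,0,0,0,0.97,-0.65,0,0,0,0.97,-0.65,0,0,0,0.97,-0.65,0,0,0])

```text
t: 0.93
tcp_pos: [0.4327, -0.2666, 0.2531]
orientation: [[0.984, 0.177, -0.0], [0.177, -0.984, 0.0], [-0.0, -0.0, -1.0]]
contact_force: [0.8, 0.4, 0.0]
width: 0.0004
finger_force: 0.0
```

Call:
jog_arm(commands=[0.97,-0.65,0,0,0,0.97,-0.65,0,0,0,0.97,-0.65,0,0,0,0.97,-0.65,0,0,0,0.97,-0.65,0,0,0])

```text
t: 1.35
tcp_pos: [0.5587, -0.1449, 0.253]
orientation: [[0.984, 0.177, -0.001], [0.177, -0.984, 0.0], [-0.001, -0.0, -1.0]]
contact_force: [0.5, -2.2, 0.3]
width: 0.0002
finger_force: 0.0
```

Call:
jog_arm(commands=[0.97,-0.65,0,0,0,0,0,0,0,0,0,0,0,0,0])

```text
t: 1.6
tcp_pos: [0.5835, -0.1208, 0.2526]
orientation: [[0.984, 0.179, -0.001], [0.179, -0.984, 0.0], [-0.001, -0.0, -1.0]]
contact_force: [0.1, -0.2, -0.2]
width: -0.0003
finger_force: 0.0
```

```bash
python3 - <<'E'
from h import *
o=sensors.get_obs();print(o['t'],o['tcp_pos'],np.round(o['orientation'],3).tolist(),o['contact_force'])
cv2.imwrite('pics/w1.png',imaging.grab_frame('wrist')[:,:,::-1])
for P in [(.533,.141,.046),(.553,.031,.046),(.575,-.089,.046)]:print(proj('wrist',P,o))
E
```

```text
1.6 [ 0.58345539 -0.1208194   0.25255381] [[0.984, 0.179, -0.001], [0.179, -0.984, 0.0], [-0.001, -0.0, -1.0]] [ 0.11837206 -0.24159956 -0.16487227]
[-11.20900664 214.01313742]
[129.40648955 214.02252024]
[282.8148821  213.81243273]
```

View pics/w1.png

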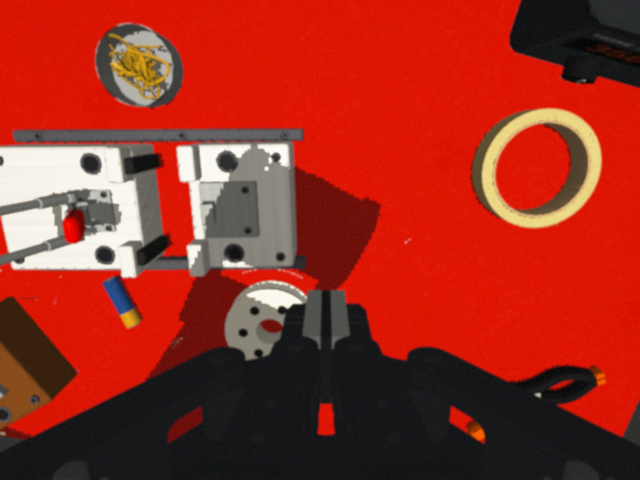

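The wrist view shows the two halves lined up. The loose half's end edge runs from (295,143) to (297,266), the rail ends are at (303,134) and (305,262), and the red lever grip is at (74,225). The reel is at (270,320).

```bash
python3 - <<'E'
from h import *
o=sensors.get_obs();
for p,z,l in [((303,134),.014,'rail L end'),((305,262),.014,'rail R end'),((14,135.5),.014,'rail L -112?'),((295,143),.046,'half L'),((297,267),.046,'half R'),((178,146),.065,'half flange L par'),((188,272),.065,'half flange R par'),((156,145),.065,'fix flange L'),((141,276),.065,'fix fl R in'),((74,212),.11,'lever tip'),((258,209),.053,'keeper plate far')]:
    print(l,np.round(ray('wrist',p,z,o),4))
E
```

```text
rail L end [ 0.6368 -0.0942  0.014 ]
rail R end [ 0.5266 -0.1142  0.014 ]
rail L -112? [0.593  0.1418 0.014 ]
half L [ 0.6303 -0.0908  0.046 ]
half R [ 0.5321 -0.1082  0.046 ]
half flange L par [ 0.6144 -0.0097  0.065 ]
half flange R par [ 0.5198 -0.0254  0.065 ]
fix flange L [0.6123 0.0059 0.065 ]
fix fl R in [0.51   0.0104 0.065 ]
lever tip [0.5665 0.0374 0.11  ]
keeper plate far [ 0.5763 -0.0708  0.053 ]
```

Call:
jog_arm(commands=[0.05,0.6,0.6,0,0,0,0,1,0,0,0,0,1,0,0,0,0,1,0,0,0,0,1,0,0])

```text
t: 2.07
tcp_pos: [0.5866, -0.1407, 0.1142]
orientation: [[0.985, 0.175, -0.0], [0.175, -0.985, -0.0], [-0.0, 0.0, -1.0]]
contact_force: [0.4, -0.1, 0.0]
width: -0.0005
finger_force: 0.0
```

Call:
jog_arm(commands=[0,0,1,0,0,0,0,1,0,0,0,0,0.8,0,0,0,0,0,0,0])

```text
t: 2.4
tcp_pos: [0.5843, -0.1399, 0.027]
orientation: [[0.984, 0.175, -0.007], [0.175, -0.984, 0.002], [-0.007, -0.003, -1.0]]
contact_force: [-1.1, -0.7, -0.7]
width: 0.0002
finger_force: 0.0
```

Call:
jog_arm(commands=[0,-0.3,0,0,0,0,-0.3,0,0,0,0,-0.2,0,0,0,0,-0.1,0,0,0,0,0,0,0,0])

```text
t: 2.82
tcp_pos: [0.5832, -0.1121, 0.0325]
orientation: [[0.984, 0.178, 0.002], [0.178, -0.984, -0.0], [0.001, 0.001, -1.0]]
contact_force: [-0.2, -0.1, -1.0]
width: -0.0002
finger_force: 0.0
```

Call:
jog_arm(commands=[0,-0.1,0,0,0,0,-0.1,0,0,0,0,-0.1,0,0,0,0,-0.1,0,0,0,0,-0.1,0,0,0])

```text
t: 3.23
tcp_pos: [0.5805, -0.0983, 0.0316]
orientation: [[0.984, 0.177, 0.001], [0.177, -0.984, -0.0], [0.001, 0.001, -1.0]]
contact_force: [-0.7, -3.3, 3.4]
width: -0.0002
finger_force: 1.8
```

Call:
jog_arm(commands=[0,-0.08,0,0,0,0,-0.08,0,0,0,0,-0.08,0,0,0,0,-0.08,0,0,0,0,-0.08,0,0,0])

```text
t: 3.65
tcp_pos: [0.5781, -0.0862, 0.0313]
orientation: [[0.984, 0.177, 0.0], [0.177, -0.984, -0.0], [0.0, 0.0, -1.0]]
contact_force: [0.6, -4.7, 3.0]
width: 0.0001
finger_force: 2.0
```

Call:
jog_arm(commands=[0,-0.04,0,0,0,0,-0.04,0,0,0,0,-0.04,0,0,0,0,-0.04,0,0,0,0,-0.02,0,0,0])

```text
t: 4.07
tcp_pos: [0.5771, -0.081, 0.0313]
orientation: [[0.984, 0.177, -0.0], [0.177, -0.984, 0.0], [-0.0, -0.0, -1.0]]
contact_force: [0.9, -3.5, 2.3]
width: -0.0001
finger_force: 1.9
```

Call:
jog_arm(commands=[0,-0.02,0,0,0,0,-0.02,0,0,0,0,-0.02,0,0,0,0,-0.02,0,0,0])

```text
t: 4.4
tcp_pos: [0.5767, -0.0787, 0.0313]
orientation: [[0.984, 0.177, 0.0], [0.177, -0.984, 0.0], [0.0, -0.0, -1.0]]
contact_force: [1.5, -3.0, 1.9]
width: 0.0001
finger_force: 1.9
```

Call:
jog_arm(commands=[0,0,0,0,0,0,0,0,0,0,0,0,0,0,0])

```text
t: 4.65
tcp_pos: [0.5766, -0.0786, 0.0312]
orientation: [[0.984, 0.177, -0.0], [0.177, -0.984, 0.0], [-0.0, -0.0, -1.0]]
contact_force: [1.1, -2.2, 1.6]
width: 0.0001
finger_force: 1.2
```

```bash
python3 - <<'E'
from h import *
o=sensors.get_obs();print(o['tcp_pos'],o['contact_force'],o['wrist_torque'])
im=[imaging.grab_frame(n)[:,:,::-1] for n in('side','scene','wrist')]
b=cv2.resize(im[0][215:275,245:325],None,fx=5,fy=5,interpolation=2)
a=cv2.resize(im[1][175:235,295:375],None,fx=5,fy=5,interpolation=2)
w=cv2.resize(im[2],(400,300))
cv2.imwrite('pics/gap.png',np.vstack([np.hstack([b,a]),np.hstack([w,w*0])]))
E
```

```text
[ 0.57663358 -0.0786267   0.03120794] [ 1.07234005 -2.19409894  1.63536953] [-0.34333092 -0.11646739 -0.02407841]
```

View pics/gap.png

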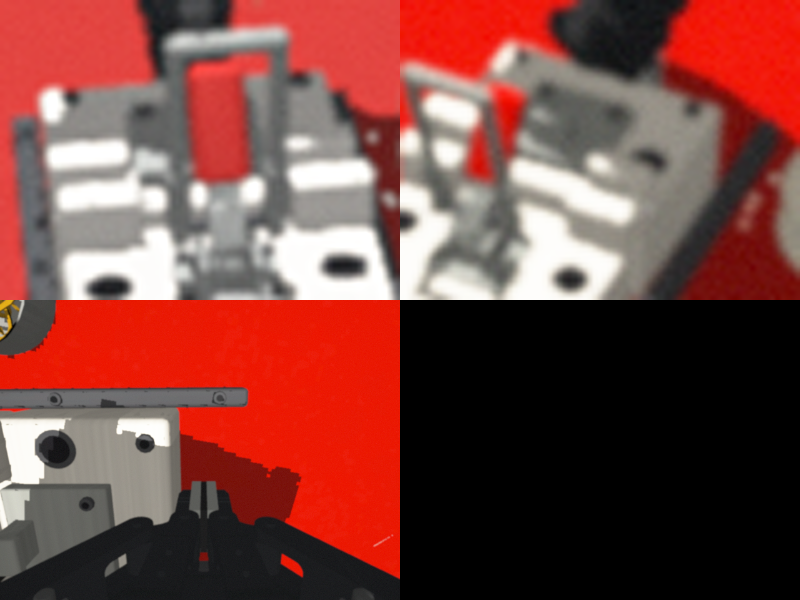

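Loose half end edge is at wrist px (290,192) and the rail end at (394,155). In the side crop the flange gap looks to be about 10 mm.

```bash
python3 - <<'E'
from h import *
o=sensors.get_obs();R=o['orientation'];u=R[:,1]
e=ray('wrist',(395,157),.014,o);f=ray('wrist',(290,192),.046,o);f0=ray('wrist',(290,185),.046,o)
print('half x',.130-(e-f)@u-.08, (f-o['tcp_pos'])@u)
g=lambda n,x,y,z:ray(n,(x,y),z)
for n,x0,y0,l,fx in [('side',245,215,(105,183),(105,163)),('scene',295,175,(125,175),(125,175))]:
  if n=='side':
    a=g(n,x0+100/5,y0+184/5,.065);b=g(n,x0+95/5,y0+163/5,.065);print(n,'gap',(b-a)@u)
    a=g(n,x0+100/5,y0+208/5,.065);b=g(n,x0+95/5,y0+140/5,.065);print(n,'outer (24+gap)',(b-a)@u)
E
```

```text
half x 0.018591577421105232 -0.007818836603115
side gap 0.01265796502550488
side outer (24+gap) 0.04042140221454397
```

Call:
jog_arm(commands=[0,-0.007,0,0,0,0,0,0,0,0])

```text
t: 4.97
tcp_pos: [0.5766, -0.0785, 0.0312]
orientation: [[0.984, 0.177, -0.0], [0.177, -0.984, 0.0], [-0.0, -0.0, -1.0]]
contact_force: [0.5, -2.3, -0.3]
width: -0.0001
finger_force: 1.3
```

Call:
jog_arm(commands=[0,-0.03,0,0,0,0,-0.03,0,0,0,0,-0.03,0,0,0,0,-0.03,0,0,0,0,-0.02,0,0,0])

```text
t: 5.38
tcp_pos: [0.5758, -0.0742, 0.0312]
orientation: [[0.984, 0.177, -0.0], [0.177, -0.984, 0.0], [-0.0, -0.0, -1.0]]
contact_force: [0.7, -3.3, 0.9]
width: -0.0003
finger_force: 1.4
```

Call:
jog_arm(commands=[0,0,0,0,0,0,0,0,0,0])

```text
t: 5.55
tcp_pos: [0.5758, -0.0742, 0.0312]
orientation: [[0.984, 0.177, -0.0], [0.177, -0.984, 0.0], [-0.0, -0.0, -1.0]]
contact_force: [0.2, -0.6, -0.0]
width: -0.0002
finger_force: 0.4
```

Call:
jog_arm(commands=[0,-0.01,0,0,0,0,-0.01,0,0,0])

```text
t: 5.72
tcp_pos: [0.5758, -0.0738, 0.0312]
orientation: [[0.984, 0.177, -0.0], [0.177, -0.984, -0.0], [-0.0, 0.0, -1.0]]
contact_force: [-0.0, -1.7, 0.3]
width: 0.0
finger_force: 1.3
```

Call:
jog_arm(commands=[0,-0.013,0,0,0,0,-0.013,0,0,0])

```text
t: 5.88
tcp_pos: [0.5758, -0.0732, 0.0313]
orientation: [[0.984, 0.177, 0.0], [0.177, -0.984, -0.0], [0.0, 0.0, -1.0]]
contact_force: [3.0, -3.8, 0.3]
width: 0.0001
finger_force: 2.3
```

Call:
jog_arm(commands=[0,-0.01,0,0,0,0,-0.01,0,0,0])

```text
t: 6.05
tcp_pos: [0.576, -0.0728, 0.0315]
orientation: [[0.984, 0.177, 0.001], [0.177, -0.984, -0.001], [0.001, 0.001, -1.0]]
contact_force: [2.3, -6.8, -0.6]
width: -0.0001
finger_force: 3.8
```

Call:
jog_arm(commands=[0,-0.01,0,0,0])

```text
t: 6.13
tcp_pos: [0.5761, -0.0727, 0.0315]
orientation: [[0.984, 0.177, 0.001], [0.177, -0.984, -0.001], [0.001, 0.001, -1.0]]
contact_force: [2.5, -7.9, -0.8]
width: 0.0003
finger_force: 4.6
```

Contact with the seal, and the arm is soft (about 4 N/mm), so I'll build up to about 16 N.

Call:
jog_arm(commands=[0,-0.015,0,0,0,0,-0.015,0,0,0])

```text
t: 6.3
tcp_pos: [0.5761, -0.0724, 0.0317]
orientation: [[0.984, 0.177, 0.002], [0.177, -0.984, -0.002], [0.002, 0.002, -1.0]]
contact_force: [2.2, -13.9, 0.4]
width: 0.0
finger_force: 7.3
```

Call:
jog_arm(commands=[0,0,0,0,0])

```text
t: 6.38
tcp_pos: [0.5761, -0.0725, 0.0317]
orientation: [[0.984, 0.177, 0.002], [0.177, -0.984, -0.002], [0.002, 0.002, -1.0]]
contact_force: [2.1, -12.3, -0.8]
width: -0.0
finger_force: 6.3
```

Call:
jog_arm(commands=[0,-0.01,0,0,0,0,-0.005,0,0,0])

```text
t: 6.55
tcp_pos: [0.5762, -0.0724, 0.0317]
orientation: [[0.984, 0.177, 0.002], [0.177, -0.984, -0.002], [0.002, 0.002, -1.0]]
contact_force: [2.1, -15.6, 0.4]
width: 0.0002
finger_force: 7.9
```

Call:
jog_arm(commands=[0,0,0,0,0,0,0,0,0,0,0,0,0,0,0])

```text
t: 6.8
tcp_pos: [0.5762, -0.0724, 0.0318]
orientation: [[0.984, 0.177, 0.002], [0.177, -0.984, -0.002], [0.002, 0.002, -1.0]]
contact_force: [2.4, -14.8, 0.3]
width: -0.0001
finger_force: 7.5
```

Call:
jog_arm(commands=[0,0,0,0,0,0,0,0,0,0,0,0,0,0,0])

```text
t: 7.05
tcp_pos: [0.5761, -0.0724, 0.0317]
orientation: [[0.984, 0.177, 0.002], [0.177, -0.984, -0.002], [0.002, 0.002, -1.0]]
contact_force: [2.7, -15.9, -0.3]
width: 0.0004
finger_force: 7.5
```

Held at about 15 N for over 0.6 s. Next: back off, rise above the claw, and travel to its -x side.

Call:
jog_arm(commands=[0,0.2,0,0,0,0,0.7,0,0,0,0,0,-1,0,0,0,0,-1,0,0,0,0,-1,0,0])

```text
t: 7.47
tcp_pos: [0.5794, -0.0973, 0.1218]
orientation: [[0.984, 0.176, -0.002], [0.176, -0.984, 0.001], [-0.002, -0.001, -1.0]]
contact_force: [-0.7, -0.3, -0.9]
width: 0.0003
finger_force: 0.0
```

Call:
jog_arm(commands=[0,0,-1,0,0,0,0,-1,0,0,0,0,-0.8,0,0,0,0,0,0,0])

```text
t: 7.8
tcp_pos: [0.5817, -0.0975, 0.2102]
orientation: [[0.984, 0.177, 0.007], [0.177, -0.984, -0.001], [0.006, 0.002, -1.0]]
contact_force: [-0.5, 0.4, -0.2]
width: 0.0
finger_force: 0.0
```

```bash
python3 - <<'E'
from h import *
o=sensors.get_obs();print(o['t'],o['tcp_pos'],o['contact_force'])
cv2.imwrite('pics/w2.png',imaging.grab_frame('wrist')[:,:,::-1])
u=o['orientation'][:,1];B=np.array([.5582,.0236,0])
for x,z in [(-51,148),(-9,110),(24+8,68),(0,65),(88,46)]:print(x,z,proj('wrist',B+u*x/1000+[0,0,z/1000],o))
E
```

```text
7.8 [ 0.58170697 -0.09745073  0.21023325] [-0.50747047  0.41947955 -0.15693089]
-51 148 [-54.03113829 278.75700969]
-9 110 [ 82.46593788 254.3663036 ]
32 68 [182.00098936 235.08634661]
0 65 [134.54232009 233.95175705]
88 46 [272.62913511 227.09804388]
```

View pics/w2.png

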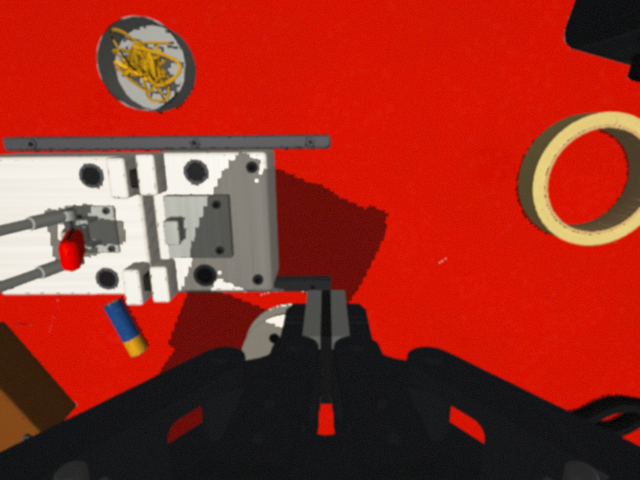

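The halves are closed with a thin even gap at (155,230), the keeper is at (175,232), the red lever tip at (70,249), and the claw arms run off to the left. All of it matches prediction within about 3 mm.

Call:
jog_arm(commands=[0.03,-1,0,0,0,0,-1,0,0,0,0,-1,0,0,0,0,-1,0,0,0,0,-1,0,0,0])

```text
t: 8.27
tcp_pos: [0.5532, 0.0519, 0.2039]
orientation: [[0.984, 0.177, -0.003], [0.177, -0.984, 0.0], [-0.003, -0.001, -1.0]]
contact_force: [0.0, 0.4, 0.3]
width: -0.0001
finger_force: 0.0
```

Call:
jog_arm(commands=[0,-1,0,0,0,0,-1,0,0,0,0,-0.1,0,0,0,0,0,0,0,0])

```text
t: 8.6
tcp_pos: [0.5423, 0.1139, 0.204]
orientation: [[0.984, 0.179, -0.002], [0.179, -0.984, 0.0], [-0.002, -0.0, -1.0]]
contact_force: [0.9, -0.3, 0.0]
width: 0.0
finger_force: 0.0
```

```bash
python3 - <<'E'
from h import *
o=sensors.get_obs();print(o['t'],o['tcp_pos'],o['contact_force'])
w=cv2.resize(imaging.grab_frame('wrist')[:,:,::-1],(400,300));s=imaging.grab_frame('side')[150:300,190:390,::-1]
cv2.imwrite('pics/w3.png',np.hstack([w,cv2.resize(s,(400,300),interpolation=2)]))
u=o['orientation'][:,1];B=np.array([.5582,.0236,0])
for x,z in [(-51,148),(-9,110)]:print(x,z,proj('wrist',B+u*x/1000+[0,0,z/1000],o))
print((o['tcp_pos']-B)@u,(o['tcp_pos']-B)@o['orientation'][:,0])
E
```

```text
8.6 [0.54225125 0.11385831 0.20402538] [ 0.93264156 -0.33439315  0.01479689]
-51 148 [413.66701274 279.64344846]
-9 110 [477.74820986 253.85025734]
-0.09174999117956417 8.627036929632931e-06
```

View pics/w3.png

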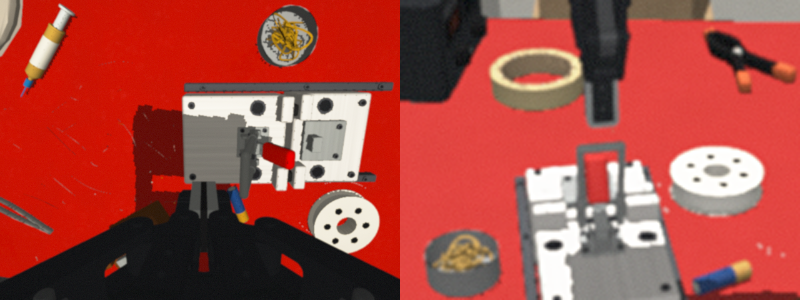

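The claw bar is at about wrist px (397,264) and the lever tip at (464,256), both a few mm to the -x side of prediction. I'll lower behind the bar and push it gently over.

Call:
jog_arm(commands=[0,0,0.8,0,0,0,0,0.8,0,0,0,0,0,0,0,0,0.4,0,0,0,0,0.2,0,0,0])

```text
t: 9.12
tcp_pos: [0.5472, 0.0931, 0.1582]
orientation: [[0.984, 0.176, 0.001], [0.176, -0.984, -0.0], [0.001, 0.0, -1.0]]
contact_force: [0.7, 0.3, 0.3]
width: 0.0001
finger_force: 0.1
```

Call:
jog_arm(commands=[0,0.2,0,0,0,0,0.2,0,0,0,0,0.2,0,0,0,0,0.2,0,0,0,0,0.2,0,0,0])

```text
t: 9.53
tcp_pos: [0.5519, 0.0645, 0.1576]
orientation: [[0.984, 0.177, 0.0], [0.177, -0.984, 0.0], [0.0, 0.0, -1.0]]
contact_force: [0.1, -0.1, -0.9]
width: 0.0
finger_force: 0.0
```

```bash
python3 - <<'E'
from h import *
o=sensors.get_obs();print(o['t'],o['tcp_pos'],o['contact_force'])
w=cv2.resize(imaging.grab_frame('wrist')[:,:,::-1],(400,300));s=imaging.grab_frame('side')[190:290,220:353,::-1]
cv2.imwrite('pics/w4.png',np.hstack([w,cv2.resize(s,(400,300),interpolation=2)]))
E
```

```text
9.5333 [0.55194602 0.06450841 0.15761226] [ 0.13072841 -0.09745595 -0.85859249]
```

View pics/w4.png

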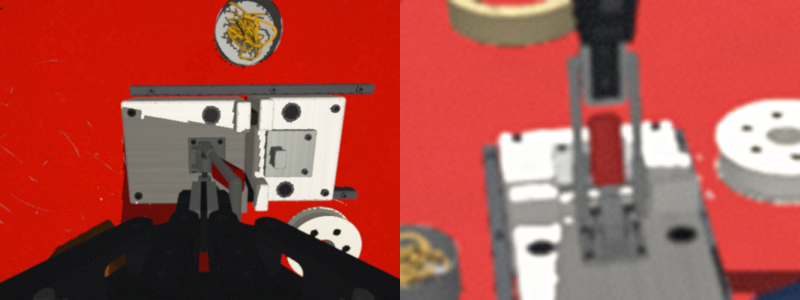

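The claw arms now rise straight up to the bar at the fingertips, just past upright. I'll push it a little further.

Call:
jog_arm(commands=[0,0.2,0,0,0,0,0.2,0,0,0,0,0.2,0,0,0,0,0,0,0,0,0,0,0,0,0])

```text
t: 10.05
tcp_pos: [0.555, 0.0472, 0.1572]
orientation: [[0.984, 0.176, -0.0], [0.176, -0.984, 0.0], [-0.0, -0.0, -1.0]]
contact_force: [-0.7, -0.3, 0.3]
width: -0.0001
finger_force: 0.0
```

Call:
jog_arm(commands=[0,0,-1,0,0,0,0,-0.6,0,0,0,0,0,0,0,0,0,0,0,0])

```text
t: 10.38
tcp_pos: [0.5552, 0.0477, 0.206]
orientation: [[0.984, 0.177, 0.002], [0.177, -0.984, 0.0], [0.002, 0.0, -1.0]]
contact_force: [-1.0, 0.6, 0.4]
width: -0.0002
finger_force: 0.0
```

```bash
python3 - <<'E'
from h import *
o=sensors.get_obs();print(o['t'],o['tcp_pos'],o['contact_force'])
w=cv2.resize(imaging.grab_frame('wrist')[160:400,260:580,::-1],(400,300));s=imaging.grab_frame('side')[190:290,220:353,::-1]
cv2.imwrite('pics/w5.png',np.hstack([w,cv2.resize(s,(400,300),interpolation=2)]))
E
```

```text
10.3833 [0.55522285 0.04765997 0.20597087] [-0.96264155  0.58387672  0.40407893]
```

View pics/w5.png

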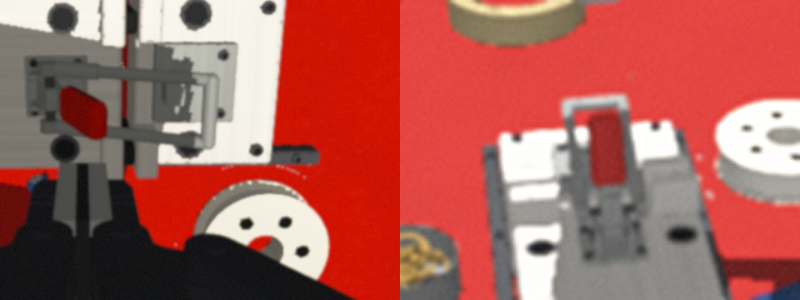

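The claw has swung down. Its bar shows at about wrist px (425,248), beyond the keeper at (402,232), and at side px (285,223). I'll triangulate the bar height.

```bash
python3 - <<'E'
from h import *
o=sensors.get_obs();u=o['orientation'][:,1];v=o['orientation'][:,0];B=np.array([.5582,.0236,0])
for z in(.057,.065,.072,.09):
  for n,p,k in(('wrist',(425.6,245),o),('side',(284.8,224),None)):
    P=ray(n,p,z,k)-B;print(z,n,'x',round(P@u*1e3,1),'y',round(P@v*1e3,1))
P=ray('wrist',(402,232),.068,o)-B;print('keeper',P@u)
cv2.imwrite('pics/side5.png',imaging.grab_frame('side')[:,:,::-1])
E
```

```text
0.057 wrist x 43.5 y -10.6
0.057 side x 91.9 y -5.5
0.065 wrist x 41.5 y -8.3
0.065 side x 78.1 y -4.4
0.072 wrist x 39.7 y -6.2
0.072 side x 66.1 y -3.5
0.09 wrist x 35.3 y -0.9
0.09 side x 35.1 y -1.0
keeper 0.025256253158282803
```

Call:
jog_arm(commands=[0,0,0,0,0,0,0,0,0,0,0,0,0,0,0,0,0,0,0,0])

```text
t: 10.87
tcp_pos: [0.5549, 0.0475, 0.205]
orientation: [[0.984, 0.177, -0.001], [0.177, -0.984, 0.0], [-0.001, -0.0, -1.0]]
contact_force: [0.7, -0.3, -0.1]
width: 0.0003
finger_force: 0.0
```

```bash
python3 - <<'E'
from h import *
o=sensors.get_obs()
a=cv2.imread('pics/side5.png');b=imaging.grab_frame('side')[:,:,::-1];cv2.imwrite('pics/side6.png',b)
w=cv2.cvtColor(cv2.resize(cv2.imread('pics/w5.png')[:,400:],(133,100)),6)
# red mask columns profile
for n,g in(('w5',w[:,53:75]),('s5',cv2.cvtColor(a,6)[190:290,273:295]),('s6',cv2.cvtColor(b,6)[190:290,273:295])):
    print(n,g[20:60,10:14].mean(1).astype(int))
d=np.abs(a.astype(int)-b).sum(2);print(np.argwhere(d>120)[:,::-1].mean(0),(d>120).sum())
E
```

```text
w5 [116 115 116 116 115 117 116 116 115 116 117 141 185 212 187 138 116 105
  84  74  73  73  76  80  82  86  85  81  78  76  74  74  76  75  76  75
  76  76  77  76]
s5 [115 115 115 116 116 117 116 116 116 117 116 115 117 116 116 122 150 169
 134  88  74  72  75  80  83  86  84  81  79  77  74  76  76  75  75  75
  76  76  77  78]
s6 [116 117 116 116 115 117 116 115 116 116 116 117 117 117 117 118 118 108
  86  73  73  75  74  80  81  86  84  82  79  74  74  76  76  76  76  75
  76  76  77  79]
[288.53389831 198.52118644] 236
```

The bar was still falling (side row 223 → 227 → hidden behind the lever). I'll use the last picture to see whether it hooked.

```bash
python3 - <<'E'
from h import *
o=sensors.get_obs();print(o['t'])
im=imaging.grab_frame('wrist')[:,:,::-1];s=cv2.imread('pics/side6.png');c=imaging.grab_frame('scene')[:,:,::-1]
w=cv2.resize(im[170:320,270:470],(800,600)[:2] if 0 else (480,360),interpolation=2)
print('wrist crop x0=270,y0=170 scale 2.4')
s2=cv2.resize(s[205:265,255:335],(320,240),interpolation=2);c2=cv2.resize(c[175:235,295:375],(320,240),interpolation=2)
o2=np.zeros((480,800,3),np.uint8);o2[:360,:480]=w;o2[:240,480:]=s2;o2[240:,480:]=c2
cv2.imwrite('pics/w6.png',o2)
u=o['orientation'][:,1];v=o['orientation'][:,0];B=np.array([.5582,.0236,0])
for x,z in((37.4,56.5),(38.5,71.5),(35,90)):
  for y in(-15,15):
    P=B+u*x/1e3+v*y/1e3+[0,0,z/1e3];q=proj('wrist',P,o);q2=proj('scene',P);q3=proj('side',P)
    print(x,z,y,np.round(q),'crop',np.round((q-[270,170])*2.4),'scene crop',np.round((q2-[295,175])*4+[480,240]),'side',np.round((q3-[255,205])*4+[480,0]))
E
```

```text
10.9167
wrist crop x0=270,y0=170 scale 2.4
37.4 56.5 -15 [415. 252.] crop [349. 196.] scene crop [636. 344.] side [635. 140.]
37.4 56.5 15 [418. 208.] crop [355.  90.] scene crop [583. 327.] side [563. 146.]
38.5 71.5 -15 [422. 259.] crop [365. 212.] scene crop [638. 319.] side [634. 108.]
38.5 71.5 15 [425. 212.] crop [372. 102.] scene crop [584. 302.] side [561. 114.]
35 90 -15 [423. 268.] crop [367. 236.] scene crop [636. 294.] side [634.  73.]
35 90 15 [426. 219.] crop [375. 117.] scene crop [581. 277.] side [560.  79.]
```

View pics/w6.png

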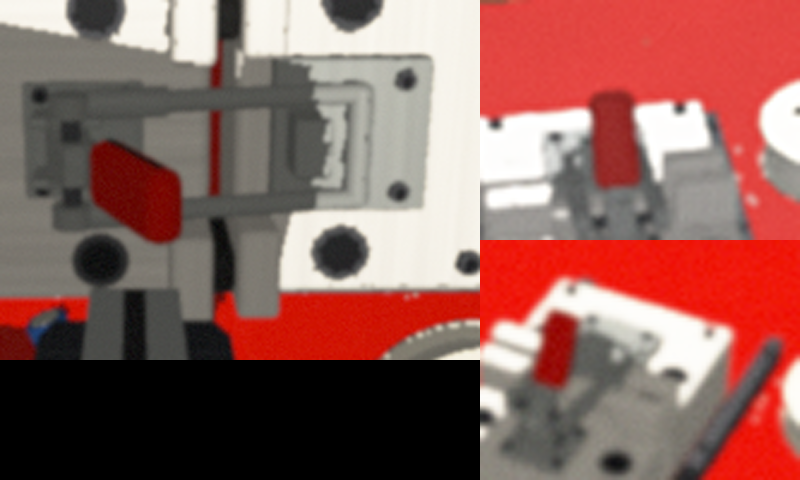

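The bar lies from (360,85) to (358,205) in the crop, behind the keeper at (295–345). That matches the hooked height (z ≈ 0.057). Next: move to the lever's +x side, lower, and swing it over along an arc.

Call:
jog_arm(commands=[0,0.7,0,0,0,0,0.7,0,0,0,0,0,1,0,0,0,0,1,0,0,0,0,0.8,0,0])

```text
t: 11.43
tcp_pos: [0.562, 0.0058, 0.1198]
orientation: [[0.984, 0.176, -0.0], [0.176, -0.984, 0.0], [-0.0, -0.0, -1.0]]
contact_force: [-0.2, 0.1, -0.6]
width: -0.0002
finger_force: 0.0
```

Call:
jog_arm(commands=[0,0,0,0,0,0,-0.2,0,0,0,0,-0.2,0,0,0,0,-0.15,0,0,0,0,-0.15,0,0,0])

```text
t: 11.85
tcp_pos: [0.5599, 0.0271, 0.1235]
orientation: [[0.984, 0.178, 0.004], [0.178, -0.984, -0.001], [0.004, 0.002, -1.0]]
contact_force: [1.1, -1.7, 1.0]
width: -0.0002
finger_force: 0.7
```

Call:
jog_arm(commands=[0,-0.18,-0.03,0,0,0,-0.18,-0.03,0,0,0,-0.18,-0.03,0,0,0,-0.18,-0.03,0,0,0,-0.18,-0.03,0,0])

```text
t: 12.27
tcp_pos: [0.5537, 0.054, 0.1259]
orientation: [[0.984, 0.177, -0.0], [0.177, -0.984, 0.0], [-0.0, -0.0, -1.0]]
contact_force: [0.5, -1.9, -1.1]
width: -0.0002
finger_force: 0.6
```

Call:
jog_arm(commands=[0,-0.2,0,0,0,0,-0.2,0,0,0,0,-0.2,0.02,0,0,0,-0.2,0.06,0,0,0,-0.2,0.1,0,0])

```text
t: 12.68
tcp_pos: [0.5485, 0.0832, 0.1203]
orientation: [[0.984, 0.177, 0.0], [0.177, -0.984, -0.001], [-0.0, 0.001, -1.0]]
contact_force: [1.7, -5.6, 0.8]
width: -0.0005
finger_force: 2.4
```

Call:
jog_arm(commands=[0,-0.16,0.08,0,0,0,-0.16,0.1,0,0,0,-0.16,0.12,0,0,0,0,0,0,0])

```text
t: 13.02
tcp_pos: [0.5458, 0.0979, 0.1109]
orientation: [[0.984, 0.177, -0.0], [0.177, -0.984, 0.0], [-0.0, -0.0, -1.0]]
contact_force: [0.6, -0.2, 1.2]
width: 0.0003
finger_force: 0.6
```

Call:
jog_arm(commands=[0,-0.12,0.2,0,0,0,-0.12,0.2,0,0,0,0,0,0,0])

```text
t: 13.27
tcp_pos: [0.544, 0.1048, 0.0981]
orientation: [[0.984, 0.177, -0.002], [0.177, -0.984, 0.0], [-0.002, -0.0, -1.0]]
contact_force: [-0.2, -0.2, -0.6]
width: 0.0001
finger_force: 0.0
```

```bash
python3 - <<'E'
from h import *
o=sensors.get_obs();u=o['orientation'][:,1];v=o['orientation'][:,0];B=np.array([.5582,.0236,0])
print(o['tcp_pos'],o['contact_force'],(o['tcp_pos']-B)@u)
for n in('side','scene'):
    im=imaging.grab_frame(n);y0,y1,x0,x1=(215,300,265,325) if n=='side' else (180,265,275,340)
    r=im[y0:y1,x0:x1].astype(int)
    Hs=cv2.cvtColor(im[y0:y1,x0:x1],cv2.COLOR_RGB2HSV);m=((Hs[...,0]<8)|(Hs[...,0]>172))&(Hs[...,1]>150)
    k,l,st,ce=cv2.connectedComponentsWithStats(m.astype(np.uint8))
    for i in range(1,k):
        if st[i,4]>15:print(n,st[i,:2]+[x0,y0],st[i,2:],ce[i]+[x0,y0])
    for th in(.9,.6,.3,0):
        q=[proj(n,B+u*(-.044-r_*np.cos(th)-0)+[0,0,.057+r_*np.sin(th)]) for r_ in(.024,.062)];print(n,th,np.round(q).tolist())
E
```

```text
[0.54402433 0.10481575 0.09811169] [-0.21620241 -0.20073302 -0.64475857] -0.08248980833879134
side [265 215] [ 14  17 222] [271.13063063 222.94594595]
side [304 215] [ 21  40 469] [316.60127932 228.38379531]
side [321 256] [ 4 11 24] [323.16666667 259.875     ]
side [288 275] [12  7 66] [294.04545455 278.24242424]
side 0.9 [[291.0, 263.0], [292.0, 255.0]]
side 0.6 [[291.0, 268.0], [293.0, 268.0]]
side 0.3 [[292.0, 273.0], [294.0, 281.0]]
side 0 [[292.0, 277.0], [295.0, 292.0]]
scene [275 180] [  8  19 139] [278.30215827 188.71942446]
scene [316 180] [ 24  11 169] [329.6035503 183.3964497]
scene [275 217] [13 16 61] [279.2295082  224.80327869]
scene [292 228] [15 10 75] [298.33333333 232.66666667]
scene [331 250] [ 9 15 57] [336.84210526 259.22807018]
scene 0.9 [[305.0, 220.0], [298.0, 215.0]]
scene 0.6 [[303.0, 224.0], [295.0, 225.0]]
scene 0.3 [[303.0, 227.0], [293.0, 235.0]]
scene 0 [[303.0, 230.0], [293.0, 243.0]]
```

The lever is at about 0.25 rad, near dead centre (red blob at side (294,278)). I'll press on down gently.

Call:
jog_arm(commands=[0,-0.06,0.15,0,0,0,-0.06,0.1,0,0,0,0,0.08,0,0,0,0,0,0,0])

```text
t: 13.7
tcp_pos: [0.5438, 0.1078, 0.0889]
orientation: [[0.984, 0.177, -0.001], [0.177, -0.984, -0.0], [-0.001, -0.0, -1.0]]
contact_force: [-0.7, 0.1, 0.7]
width: 0.0001
finger_force: 0.0
```

Call:
jog_arm(commands=[0,0,0.06,0,0,0,0,0.06,0,0,0,0,0,0,0])

```text
t: 13.95
tcp_pos: [0.544, 0.1076, 0.0856]
orientation: [[0.984, 0.177, -0.0], [0.177, -0.984, -0.0], [-0.0, -0.0, -1.0]]
contact_force: [0.4, 0.5, 0.4]
width: 0.0
finger_force: 0.0
```

Call:
jog_arm(commands=[0,0,0.05,0,0,0,0,0.05,0,0,0,0,0,0,0])

```text
t: 14.2
tcp_pos: [0.5443, 0.1077, 0.0838]
orientation: [[0.984, 0.177, 0.0], [0.177, -0.984, 0.0], [0.0, 0.0, -1.0]]
contact_force: [-4.0, -0.4, 10.8]
width: -0.0001
finger_force: 5.5
```

Contact at a tip height of 0.062 with 11 N: the lever is on its stop. I'll retreat and verify.

Call:
jog_arm(commands=[0,0,-0.2,0,0,0,0,-1,0,0,0,0,-1,0,0,0,0,-1,0,0,0,0,-1,0,0])

```text
t: 14.62
tcp_pos: [0.5439, 0.1077, 0.2104]
orientation: [[0.984, 0.177, 0.0], [0.177, -0.984, 0.0], [0.0, -0.0, -1.0]]
contact_force: [0.9, 1.2, -0.7]
width: -0.0002
finger_force: 0.0
```

Call:
jog_arm(commands=[0,-0.7,-0.5,0,0,0,-0.7,0,0,0,0,0,0,0,0,0,0,0,0,0])

```text
t: 14.95
tcp_pos: [0.5364, 0.1496, 0.224]
orientation: [[0.984, 0.178, 0.0], [0.178, -0.984, -0.0], [0.0, 0.0, -1.0]]
contact_force: [0.3, -1.1, 0.1]
width: 0.0003
finger_force: 0.0
```

```bash
python3 - <<'E'
from h import *
o=sensors.get_obs();u=o['orientation'][:,1];B=np.array([.5582,.0236,0])
print(o['t'],o['tcp_pos'],o['contact_force'])
for n,(y0,y1,x0,x1) in(('side',(262,300,283,305)),('scene',(215,262,284,315)),('wrist',(140,300,250,520))):
    im=imaging.grab_frame(n);Hs=cv2.cvtColor(im[y0:y1,x0:x1],cv2.COLOR_RGB2HSV);m=((Hs[...,0]<8)|(Hs[...,0]>172))&(Hs[...,1]>150)
    k,l,st,ce=cv2.connectedComponentsWithStats(m.astype(np.uint8))
    for i in range(1,k):
        if st[i,4]>15:print(n,st[i,:2]+[x0,y0],st[i,2:],ce[i]+[x0,y0])
    for th in(.3,.15,0):
        nn=np.array([0,0,.005])
        print(n,th,np.round([proj(n,B+u*(-.044-r_*np.cos(th))+[0,0,.057+r_*np.sin(th)]+nn,o if n=='wrist' else None) for r_ in(.024,.043,.062)],1).tolist())
    if n!='wrist':
        a=cv2.imread(f'pics/{n}0.png').astype(int);b=im[:,:,::-1].astype(int);d=np.abs(a-b).sum(2)
        for nm,P in dict(reel=(335,190),).items():pass
        wins={'side':{'reel':(325,222,373,258),'cell':(337,280,367,298),'tin':(202,264,241,298)},'scene':{'reel':(369,199,413,236),'cell':(342,253,370,265),'tin':(257,196,286,222)}}[n]
        for kk,(xa,ya,xb,yb) in wins.items():
            A=cv2.cvtColor(a.astype(np.uint8),6)[ya:yb,xa:xb].astype(np.float32);C=cv2.cvtColor(b.astype(np.uint8),6)[ya:yb,xa:xb].astype(np.float32)
            print(n,kk,np.round(cv2.phaseCorrelate(A,C),2))
E
```

```text
14.95 [0.53644483 0.14956254 0.22400117] [ 0.33485037 -1.13617539  0.06070129]
side [287 275] [ 13  17 156] [293.55769231 283.21794872]
side 0.3 [[291.5, 269.9], [292.7, 273.7], [294.0, 277.7]]
side 0.15 [[291.6, 272.1], [293.0, 277.8], [294.4, 283.7]]
side 0 [[291.7, 274.2], [293.1, 281.5], [294.6, 289.1]]Traceback (most recent call last):
  File "<stdin>", line 18, in <module>
    return _wrapfunc(a, 'round', decimals=decimals, out=out)
    return _wrapit(obj, method, *args, **kwds)
    conv = _array_converter(obj)
ValueError: setting an array element with a sequence. The requested array has an inhomogeneous shape after 1 dimensions. The detected shape was (2,) + inhomogeneous part.
```

The lever lies level (side blob rows 275–292 fit 0 rad). It also shut ahead of the finger, so it pulled itself closed under load. One last numeric check of the bar, the half and the bystanders.

```bash
python3 - <<'E'
from h import *
o=sensors.get_obs();u=o['orientation'][:,1];v=o['orientation'][:,0];B=np.array([.5582,.0236,0])
W={'side':{'reel':(325,222,373,258),'cell':(337,280,367,298),'tin':(202,264,241,298)},'scene':{'reel':(369,199,413,236),'cell':(342,253,370,265),'tin':(257,196,286,222)}}
g6=None
for n in W:
    a=cv2.imread(f'pics/{n}0.png');b=imaging.grab_frame(n)[:,:,::-1]
    for k,(xa,ya,xb,yb) in W[n].items():
        A,C=[cv2.cvtColor(np.ascontiguousarray(i),6)[ya:yb,xa:xb] for i in(a,b)]
        t=A[4:-4,4:-4] if k!='cell' else A[3:-3,3:-3]
        r=cv2.matchTemplate(C,t,cv2.TM_CCOEFF_NORMED);print(n,k,cv2.minMaxLoc(r)[1::2])
im=cv2.cvtColor(imaging.grab_frame('wrist'),cv2.COLOR_RGB2GRAY)
# profiles along mould x at z=56.5 for y=0 & +-11 (bar) and at z=46 y=40 (end edge)
for y,z,x0,x1 in((0,56.5,0,60),(11,56.5,0,60),(-11,56.5,0,60),(35,46,70,100)):
    q=[proj('wrist',B+u*x/1e3+v*y/1e3+[0,0,z/1e3],o) for x in range(x0,x1,2)]
    print(y,z,x0,[int(im[int(round(p[1])),int(round(p[0]))]) if 0<=p[0]<639 and 0<=p[1]<479 else -1 for p in q])
E
```

```text
side reel (0.9996024966239929, (4, 4))
side cell (0.9973280429840088, (3, 3))
side tin (0.9959360957145691, (4, 4))
scene reel (0.9976006746292114, (4, 4))
scene cell (0.9986183047294617, (3, 3))
scene tin (0.9940213561058044, (4, 4))
0 56.5 0 [208, 239, 237, 238, 177, 70, 170, 142, 66, 63, 59, 115, 177, 176, 179, 180, 169, 174, 177, 176, 174, 170, 171, 173, 169, 167, 168, 167, 236, 239]
11 56.5 0 [193, 226, 221, 222, 154, 91, 160, 156, 161, 159, 157, 115, 95, 136, 159, 168, 167, 175, 175, 176, 172, 173, 171, 173, 171, 168, 170, 174, 238, 239]
-11 56.5 0 [126, 182, 179, 219, 170, 63, 160, 170, 177, 180, 177, 115, 75, 120, 150, 164, 165, 173, 175, 177, 172, 171, 169, 159, 132, 159, 168, 170, 229, 238]
35 46 70 [236, 237, 239, 240, 238, 238, 228, 106, 75, 69, 68, 73, 75, -1, -1]
```

```bash
python3 -c "
from workcell import workorder;print(workorder.job_done())"
```

```text
the job is handed in; nothing more can be done
None
```

I handed the job in at about 15 s. The loose half was pressed home at about 15 N for over 0.6 s, the claw is hooked behind the keeper, the red lever lies flat on its stop (about 11 N at most on the latch), and the reel, cell and tin have not moved. One doubt: the camera put the half's end face about 6 mm further in after latching than before. I took most of that as view error and did not resolve it.

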